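# Close a tub of mixed paint and clamp it in the shaker

## Task

Get this tub of mixed paint ready to shake: press its loose lid down until it is seated level all round, slide the closed tub along the tray until it sits home in the V cradle under the raised clamp arm, then press the clamp lever down until the spring catch holds it. Keep the tub upright, leave the other things on the counter where they are, and let go of everything.

Things in the scene. Friction and masses are not known exactly. Their poses are not given: they have to be found in the camera images.
- shaker: bench paint shaker, fixed: grey housing 295 x 330 mm, bright aluminium tray on top. Origin at bench level right below the nest centre. In its axes the lever handle points to -x (to the robot), the lever's column stands at +x (front face at 92 mm, top 222 mm high), the tub is loaded at the -y end. A motor hump at x = 102 to 172 mm is 112 mm high
- nest (a point): nest centre on the tray surface, 74 mm above the bench, axes as the shaker's: where the centre of the tub's underside belongs, touching both rubber faces of the V cradle (28 mm high, open to -y, faces at 45 degrees either side of +y), which stops and centres a tub pushed in the shaker's +y direction. The tray spans y = -215 to 105 mm; its 12 mm lips have inner faces at x = -88.5 and 88.5 mm
- tub: white plastic paint tub, full, 0.4 to 0.8 kg, round, 116 mm diameter up to 72 mm height, then a 108 mm neck up to the rim at 92 mm with four springy snap lugs round it. Origin: centre of the underside; z up. Stands on the loading end of the tray, 118 to 152 mm from the nest; too wide to grasp. Friction on the tray about 0.6 (0.5 to 0.75)
- lid: grey round lid, 116 mm diameter, 23 mm high, flat top with a dab of colour. Origin: centre of the skirt's lower edge; top face 23 mm above it; z up. Starts resting on the snap lugs, origin 83 mm above the tub's (10 mm too high). Pressed within 20 mm of its middle with 9 to 20 N it snaps down onto the rim: origin 73 mm above the tub's, top face 96 mm. Pressed near its edge, only that side goes down
- clamp_lever (a joint): angle of the clamp lever, rad: 0 raised (held up by its spring, sloping 0.36 rad), 0.36 level, stop at 0.40. The catch snaps over the lever's side pin at about 0.36 (0.38 is sure) and then holds the lever at 0.36; let go sooner, it springs up again. With the tub under the pad, pressing at lever_grip takes about 3 N at first, 12 N at level and 16 N at the stop
- lever_grip (a point): middle of the upper side of the lever's black round grip (28 mm diameter, 105 mm long, in line with the lever): the place to press. It lies 272 mm from lever_pivot along the lever and 14 mm above the lever's middle line, and swings about lever_pivot; 312 mm above the bench when raised, 219 mm when level. x axis along the lever to the pivot, z square to its upper side
- lever_pivot (a point): fixed axis of the lever, on the column: 115 mm from the nest centre along the shaker's +x, 205 mm above the bench; the axis is the shaker's y. The lever is a flat steel bar 24 mm wide, 10 mm thick
- press_pad: round black rubber pad (44 mm diameter, 10 mm thick) on a sprung stem under the lever, 115 mm from the pivot, over the nest; origin at the centre of its underside, z along the stem. Lever raised: its lowest edge is 196 mm above the bench, 26 mm above a seated lid; lever level: it presses on the lid with about 14 N
- paint_bottle: bystander: paint bottle, 58 mm diameter, 165 mm tall, standing beyond the cradle end of the shaker; origin at the centre of its underside
- glass_jar: bystander: jar with black cap, 68 mm diameter, 85 mm tall, standing near the bottle; origin at the centre of its underside
- stir_stick: bystander: wooden stir stick, 210 x 24 x 6 mm, lying flat on the counter; origin at the centre of its underside
- catch: dark steel spring hook beside the lever (its +y side) on the front lip of the tray, 14 mm thick, reaching 228 mm above the bench and from x = -77 to -123, y = 12 to 38 mm in the shaker's axes. Origin on its own hinge, 115 mm above the bench. The lever's pin pushes its sloped nose aside and it snaps back over the pin
Mind the look-alikes: they are no part of the job. Of the things shaped like the lid, the grey one is meant. Of the things shaped like the tub, the white one is meant.

How it is judged:
On the way, in this order (a step that is already met when the one before it is completed fails the run):
1. the lid is pressed down level on the rim while the tub is still out on the loading end (z of lid in the frame of tub below 0.0755 m and angle between the z axis of lid and the z axis of tub, either way round below 0.025 rad and horizontal distance between tub and nest above 0.06 m), for 0.2 s.
2. the closed tub stands home in the V cradle, the lever still up (horizontal distance between tub and nest below 0.005 m and angle between tub's own z axis and vertical below 0.03 rad and z of lid in the frame of tub below 0.0755 m and value of joint clamp_lever below 0.1 rad), for 0.2 s.
At the end, for the whole second after the job is handed in: lever held down by its catch (above 0.34 rad), the pad pressing on the lid (over 4 N); lid seated (origin under 75.5 mm above the tub's; 73 is seated) and level with the tub within 0.025 rad; tub upright within 0.03 rad, at rest, its centre within 6 mm of the nest (value of joint clamp_lever above 0.34 rad and contact force between press_pad and lid above 4 N and z of lid in the frame of tub below 0.0755 m and angle between the z axis of lid and the z axis of tub, either way round below 0.025 rad and horizontal distance between tub and nest below 0.006 m and angle between tub's own z axis and vertical below 0.03 rad and linear speed of tub below 0.01 m/s); the robot touches nothing.
It fails at once if the tub is tipped (angle between tub's own z axis and vertical above 0.2 rad).
It fails at once if a bystander is displaced by more than 30 mm (distance of any of paint_bottle, glass_jar, stir_stick from where it was at the start of the episode above 0.03 m).
It also fails if it takes over 66 s, if anything falls off the work surface, if the arm or the gripper's body presses on something with over 40 N, if the wrist force passes 120 N, or if a joint passes its speed limit or range.

## Robot

A 7-joint arm with a two-finger parallel gripper is mounted at the origin on the work surface. World frame = base frame: x ahead of the robot, y to its left, z up, the work surface at z = 0. Lengths are in m, angles in rad, forces in N, time in s.
With the tool pointing down it reaches from about 0.4 to 0.875 m from the base axis. Payload 4.4 kg.
Tool frame: the origin (TCP) lies between the finger pads; the fingertips stand 14 mm ahead of it and the grasp point (between the pads) lies 5 mm behind it (env.nose_length is the distance from the TCP to the fingertips, in m); z points along the fingers, y is the line along which they close (so a half turn about z gives the same grasp; the last joint's range is limited). The gripper opens to 85 mm and grips with 20 to 120 N. Pads are 22 mm wide; open, the fingers measure 114 mm over their backs; the gripper's body (76 mm by 85 mm) begins 54 mm behind the grasp point. The pads swing forward as they close: fully open they stand 13 mm farther back than shut.
Start: joints at [1.202, 0.628, 0.038, 1.517, -0.027, 0.996, -0.02], TCP at [0.194, -0.62, 0.245] pointing down, gripper open.
Joint ranges: [-3.06, 3.06], [-0.37, 2.12], [-1.25, 1.32], [0.18, 2.47], [-1.1, 4.24], [0.23, 1.98], [-2.94, 2.94]. Speed limits (rad/s): [2.57, 2.57, 3.14, 3.14, 3.14, 3.14, 3.14].

## Interface

Orientations are given as a unit quaternion [w, x, y, z].
In Python, from workcell import env gives the robot as it stands.
- The arm moves only by the tool drive_tool, never from a script. Its argument "motion" is a list that holds one entry, the list of rows, each a list of 7 numbers: the turn, a rotation vector about the tool's x, y, z scaled (see below), then the shift along the tool's x, y, z scaled (see below), then the opening, from -1 (shut) to 1 (fully open). In form: [[[rx, ry, rz, tx, ty, tz, claw], ...]]. A call has exactly 10 rows; each row shifts and turns the commanded pose from where the row before left it, along the tool's axes as they then stand; what a row does not reach is not made up. The controller multiplies each number of a shift by 0.25 m and each number of a turn by 45 degrees. A row lasts 1/8 s, in which the tool goes at most 62.5 mm and 10.7 degrees, less where a joint would pass 70% of its speed; a pose out of reach is approached as far as the arm can. A call with a number of a shift or a turn outside -1 to 1 is refused whole. A call with a gripper value outside its range is refused whole. The fingers move at their own pace and stop on an object; "newtons" is the grip in N (left out, the last holds). Time passes only in rows, so rows that do not move let the fingers close, or fill a call up. It gives the time, the measured TCP pose, the force, the opening and the grip force at its end, in the units of the state.
- env.read_state(): the state, without advancing time (a new reading comes with each control period).
- env.get_image(name): name is "scene" or "top" or "wrist"; returns the picture (480x640x3 uint8, blue, green, red); there is no depth.
- env.camera_model(name): a dict with "fx", "fy", "cx", "cy" (pixels), "R" (3x3) and "t" (3): a world point X has camera coordinates R X + t. Camera axes: x right, y down, z forward; pixel columns grow to the right and rows downward; lengths in m; the calibration is good to about 2 mm. A picture is of the moment at which its call begins: read the wrist's pose just before it. camera_model takes no time and is no camera call; for the wrist camera it gives the pose at the moment of the call.
- env.job_done(): hands the job in; it is judged then, once.
The state is a dict: "time": time; "joint_pos": joint angles; "qvel": joint speeds; "tau": joint torques, N m; "eef_pos": TCP position; "tcp_rot": TCP orientation; "wrist_force": force on the tool from outside, world axes, zero at the start; "ft_torque": the same for the moment, N m; "opening": finger opening in m; "gripper_force": force on a finger pad.
Only numpy, scipy, OpenCV 4.12 (cv2) and the standard library are available. Lean on these libraries where they do the work, as an engineer would, in place of code of your own. Each camera call takes 0.05 s, during which the arm holds its last target. There are 200 camera calls.

## Working session

There is one attempt and no reset: what is moved stays moved. The work goes in short steps, Python scripts to look and compute and a tool call to move; the robot and the scene stay as the last step left them, time stands still between calls to the robot, and variables do not carry over. Pictures are saved under pics/ and viewed, at most 10 in all, crops included, and the job is handed in when it is done.

Besides the shell and the picture viewer there is one more tool, called after "Call:" in YAML: its name, and indented under it one key for each argument. drive_tool: Moves the arm, as the interface text tells. Its arguments: {"type":"object","properties":{"motion":{"type":"array"},"newtons":{"type":"number"}},"required":["motion"]}

```bash
mkdir -p pics; python3 - <<'E'
from workcell import env
import cv2,numpy as np
s=env.read_state();print(s['eef_pos'],s['tcp_rot'],s['time'],env.nose_length)
for n in ['scene','top']:
    cv2.imwrite(f'pics/{n}0.png',env.get_image(n))
    m=env.camera_model(n);R=np.array(m['R']);print(n,m['fx'],m['cx'],m['cy'],-R.T@np.array(m['t']),R.round(3).tolist())
E
```

```text
[ 0.1936774  -0.61983559  0.24438866] [-9.45255969e-04  9.88560416e-01  1.50822378e-01 -1.45624860e-04] 0.0 0.014
scene 619.5594568152085 314.01700348536826 239.71688565453923 [1.51874455 0.21814998 1.43858904] [[-0.151, 0.989, -0.008], [0.793, 0.116, -0.598], [-0.591, -0.096, -0.801]]
top 540.2130523483615 323.0715728965435 233.39264893034365 [0.45439428 0.08061811 1.2905929 ] [[0.017, -1.0, 0.003], [-0.991, -0.017, -0.132], [0.132, -0.0, -0.991]]
```

View pics/scene0.png

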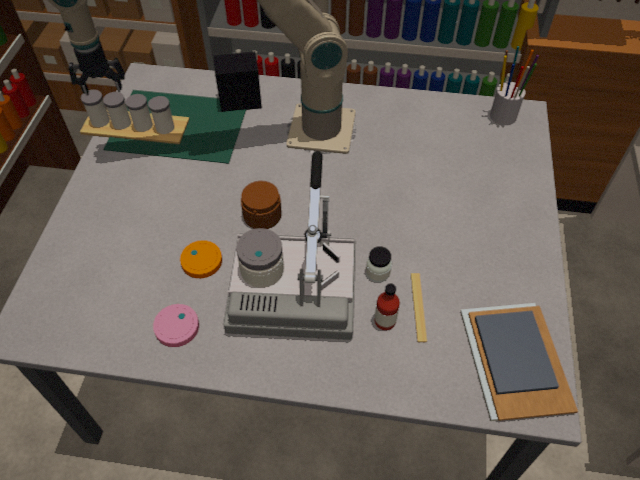

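View pics/top0.png

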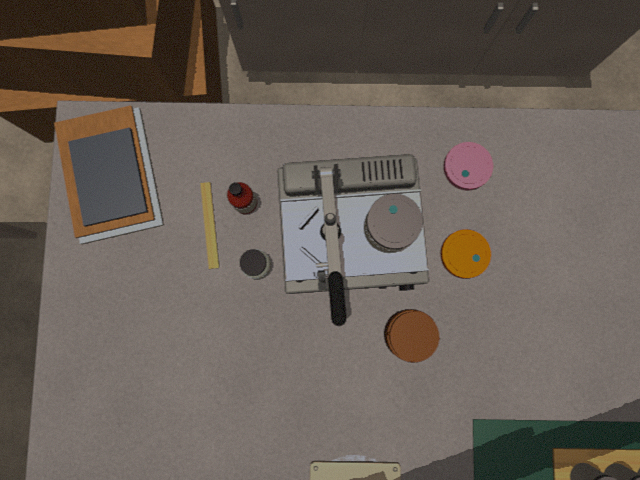

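Lid-shaped candidates in the top view are grey (394,221), pink (468,165), orange (466,254) and the brown pot (412,335). The grey lid on the white tub standing on the tray is the right one. I'll check it in a close crop.

```bash
python3 - <<'E'
import cv2
a=cv2.imread('pics/top0.png')[145:335,265:445]
cv2.imwrite('pics/topc.png',cv2.resize(a,None,fx=3.15,fy=3.15,interpolation=cv2.INTER_CUBIC))
b=cv2.imread('pics/scene0.png')[145:345,215:365]
cv2.imwrite('pics/scenec.png',cv2.resize(b,None,fx=3,fy=3,interpolation=cv2.INTER_CUBIC))
E
```

```text
(no output)
```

View pics/topc.png

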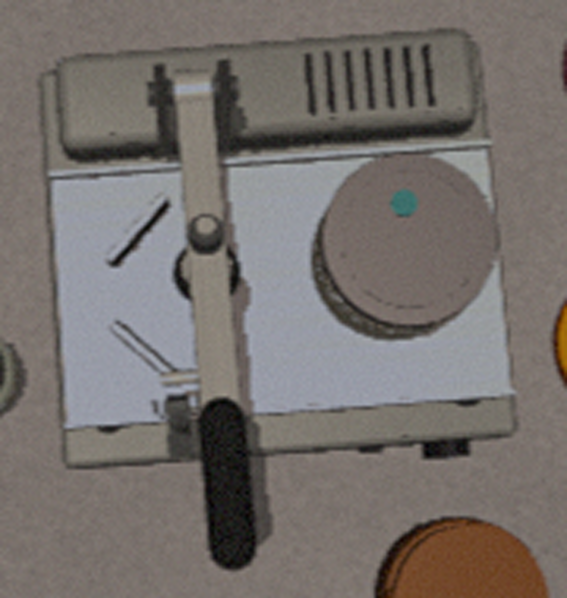

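View pics/scenec.png

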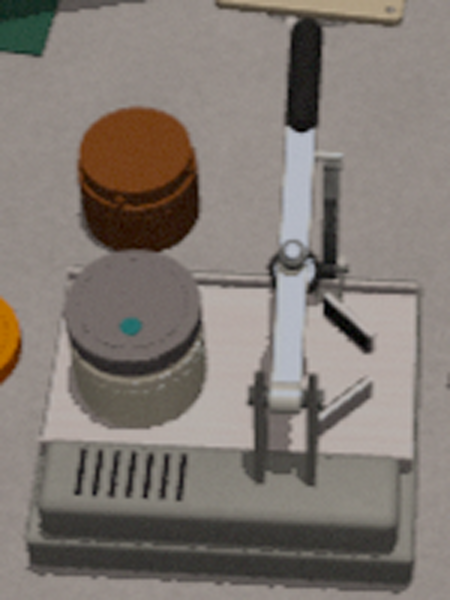

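The crop confirms the grey lid on the white tub: lid centre is about (409,240) in the top crop and (134,305) in the scene crop. The lever grip is in the middle at about (227,484), and shaker +y points to image left.

```bash
cat > h.py <<'E'
from workcell import env
import numpy as np
from scipy.optimize import least_squares
from scipy.spatial.transform import Rotation as Ro
def proj(n,X):
    m=env.camera_model(n);c=np.array(m['R'])@X+np.array(m['t'])
    return np.array([m['fx']*c[0]/c[2]+m['cx'],m['fy']*c[1]/c[2]+m['cy']])
T=lambda u,v:('top',np.array([265+u/3.15,145+v/3.15])-.34)
S=lambda u,v:('scene',np.array([215+u/3,145+v/3])-.33)
E
python3 - <<'E'
from h import *
c,s_=np.cos(.36),np.sin(.36)
L=lambda d,h=0:np.array([115-d*c-h*s_*-1*-1,0,205+d*s_+h*c])/1e3
P=[(L(272),T(227,484)),(L(272),S(304,73)),(np.array([.0885,.105,.074]),T(51,177)),
(np.array([-.0885,.105,.086]),T(66,428)),(np.array([-.0885,-.215,.086]),T(513,397)),(np.array([.0885,-.215,.074]),T(491,148)),
(np.array([-.0885,.105,.086]),S(418,290))]
def sh(p,X): return Ro.from_euler('z',p[2]).apply(X)+[p[0],p[1],0]
f=lambda p:np.concatenate([proj(o[0],sh(p,X))-o[1] for X,o in P])
r=least_squares(f,[.6,.05,0],loss='soft_l1');print('shaker',r.x,f(r.x).reshape(-1,2).round(1).tolist())
print('grip pt up',sh(r.x,L(272,14)),'level',sh(r.x,np.array([.115-.272,0,.219])))
Q=[T(409.5,240),S(134,306)]
g=lambda p:np.concatenate([proj(o[0],np.array([p[0],p[1],.18]))-o[1] for o in Q])
q=least_squares(g,[.6,-.1]);print('lid',q.x,g(q.x).round(1))
d=Ro.from_euler('z',-r.x[2]).apply(np.array([q.x[0]-r.x[0],q.x[1]-r.x[1],0]));print('lid in shaker',d)
s=env.read_state();print(Ro.from_quat(np.roll(s['tcp_rot'],-1)).as_matrix().round(3))
E
```

```text
shaker [0.6068045  0.06575292 0.08412081] [[-0.3, -0.1], [-0.0, 2.1], [0.2, 1.6], [-0.5, -0.9], [0.9, -0.7], [-0.3, 1.8], [-0.3, -0.5]]
grip pt up [0.46281967 0.05361215 0.31392115] level [0.45035966 0.05256152 0.219     ]
lid [ 0.6316527  -0.06730688] [-0.4 -0.1 -0.4 -0.3]
lid in shaker [ 0.01358044 -0.13467707  0.        ]
[[ 0.955  0.298 -0.001]
 [ 0.298 -0.955  0.002]
 [-0.    -0.002 -1.   ]]
```

Call:
drive_tool:
  motion:
    - [[0,0,-0.172,0,0,-0.02,-1],[0,0,-0.172,0,0,-0.02,-1],[0,0,-0.172,0,0,-0.02,-1],[0,0,-0.172,0,0,-0.02,-1],[0,0,-0.172,0,0,-0.02,-1],[0,0,-0.172,0,0,-0.02,-1],[0,0,-0.172,0,0,-0.02,-1],[0,0,-0.172,0,0,-0.02,-1],[0,0,-0.172,0,0,-0.02,-1],[0,0,-0.172,0,0,-0.02,-1]]
  newtons: 40

```text
time: 1.35
eef_pos: [0.1936, -0.6201, 0.2949]
tcp_rot: [-0.001, 0.676, 0.737, 0.0]
wrist_force: [-0.1, 0.2, 1.0]
opening: -0.0002
gripper_force: 0.0
```

```bash
cat > to.py <<'E'
import sys
from h import *
SH=np.array([.6068,.0658,.0841])
def go(target):
    s=env.read_state();M=Ro.from_quat(np.roll(s['tcp_rot'],-1))
    print('t',s['time'],'pos',s['eef_pos'].round(4) if hasattr(s['eef_pos'],'round') else s['eef_pos'],'F',np.round(s['wrist_force'],1),'open',s['opening'])
    yaw=SH[2]; 
    print('tool cols in shaker:',(Ro.from_euler('z',-yaw)*M).as_matrix().round(3).tolist())
    print('pos in shaker',Ro.from_euler('z',-yaw).apply(np.array(s['eef_pos'])-[SH[0],SH[1],0]).round(4), 'q',np.round(s['joint_pos'],2))
    if target: print('tool shift units total',(M.inv().apply(np.array(target)-s['eef_pos'])/.25).round(3))
if __name__=='__main__': go([float(a) for a in sys.argv[1:]])
E
python3 to.py .6317 -.0673 .215
```

```text
t 1.35 pos [ 0.1936 -0.6201  0.2949] F [-0.1  0.2  1. ] open -0.00021363860050510445
tool cols in shaker: [[-0.003, 1.0, -0.0], [1.0, 0.003, 0.001], [0.001, -0.0, -1.0]]
pos in shaker [-0.4693 -0.6488  0.2949] q [ 1.41  0.6  -0.33  1.45  0.2   1.13  1.14]
tool shift units total [2.05  1.938 0.321]
```

Call:
drive_tool:
  motion:
    - [[0,0,0,0.13,0.12,0,-1],[0,0,0,0.13,0.12,0,-1],[0,0,0,0.13,0.12,0,-1],[0,0,0,0.13,0.12,0,-1],[0,0,0,0.13,0.12,0,-1],[0,0,0,0.13,0.12,0,-1],[0,0,0,0.13,0.12,0,-1],[0,0,0,0.13,0.12,0,-1],[0,0,0,0.13,0.12,0,-1],[0,0,0,0.13,0.12,0,-1]]

```text
time: 2.6
eef_pos: [0.4664, -0.2705, 0.2951]
tcp_rot: [-0.0, 0.677, 0.736, -0.0]
wrist_force: [-0.0, -1.0, -0.7]
opening: 0.0003
gripper_force: 0.0
```

```bash
python3 to.py .6317 -.0673 .21
```

```text
t 2.6 pos [ 0.4664 -0.2705  0.2951] F [-0.  -1.  -0.7] open 0.00029585303079534116
tool cols in shaker: [[0.001, 1.0, -0.001], [1.0, -0.001, 0.0], [0.0, -0.001, -1.0]]
pos in shaker [-0.1681 -0.3234  0.2951] q [ 0.75  0.44 -0.4   1.76  0.2   0.99  0.36]
tool shift units total [0.755 0.726 0.34 ]
```

Call:
drive_tool:
  motion:
    - [[0,0,0,0.1,0.1,0,-1],[0,0,0,0.1,0.1,0,-1],[0,0,0,0.1,0.1,0,-1],[0,0,0,0.1,0.1,0,-1],[0,0,0,0.1,0.1,0,-1],[0,0,0,0.1,0.1,0,-1],[0,0,0,0.1,0.1,0.1,-1],[0,0,0,0.055,0.026,0.12,-1],[0,0,0,0,0,0.12,-1],[0,0,0,0,0,0,-1]]

```text
time: 3.85
eef_pos: [0.6291, -0.0686, 0.2076]
tcp_rot: [-0.002, 0.677, 0.736, -0.002]
wrist_force: [-0.0, -0.4, 0.2]
opening: -0.0
gripper_force: 0.0
```

```bash
python3 to.py .6317 -.0673 .184
```

```text
t 3.85 pos [ 0.6291 -0.0686  0.2076] F [-0.  -0.4  0.2] open -7.408138057461421e-06
tool cols in shaker: [[0.001, 1.0, -0.006], [1.0, -0.001, 0.001], [0.001, -0.006, -1.0]]
pos in shaker [ 0.011  -0.1358  0.2076] q [ 0.29  0.67 -0.38  1.59  0.29  0.94 -0.1 ]
tool shift units total [0.004 0.011 0.094]
```

Call:
drive_tool:
  motion:
    - [[0,0,0,0.004,0.01,0.02,-1],[0,0,0,0,0,0.02,-1],[0,0,0,0,0,0.01,-1],[0,0,0,0,0,0.01,-1],[0,0,0,0,0,0.01,-1],[0,0,0,0,0,0.01,-1],[0,0,0,0,0,0.008,-1],[0,0,0,0,0,0.006,-1],[0,0,0,0,0,0,-1],[0,0,0,0,0,0,-1]]

```text
time: 5.1
eef_pos: [0.6355, -0.0672, 0.1881]
tcp_rot: [0.002, 0.677, 0.736, 0.002]
wrist_force: [3.3, -0.1, 5.3]
opening: 0.0
gripper_force: 2.9
```

Call:
drive_tool:
  motion:
    - [[0,0,0,0,-0.008,0.008,-1],[0,0,0,0,-0.004,0.01,-1],[0,0,0,0,0,0.01,-1],[0,0,0,0,0,0.01,-1],[0,0,0,0,0,0.01,-1],[0,0,0,0,0,0.01,-1],[0,0,0,0,0,0.01,-1],[0,0,0,0,0,0.0,-1],[0,0,0,0,0,0,-1],[0,0,0,0,0,0,-1]]

```text
time: 6.35
eef_pos: [0.6327, -0.0675, 0.183]
tcp_rot: [0.005, 0.678, 0.735, 0.002]
wrist_force: [-21.3, 0.8, 77.5]
opening: -0.0001
gripper_force: 38.6
```

```bash
python3 to.py .6317 -.0673 .184
```

```text
t 6.35 pos [ 0.6327 -0.0675  0.183 ] F [-21.3   0.8  77.5] open -0.00011214684555226688
tool cols in shaker: [[0.002, 1.0, 0.009], [1.0, -0.002, -0.005], [-0.005, 0.009, -1.0]]
pos in shaker [ 0.0146 -0.135   0.183 ] q [ 0.28  0.69 -0.36  1.62  0.31  0.87 -0.12]
tool shift units total [ 0.001 -0.004 -0.004]
```

Call:
drive_tool:
  motion:
    - [[0,0,0,0,0,-0.12,-1],[0,0,0,0,0,-0.14,-1],[0,0,0,0,0,-0.14,-1],[0,0,0,-0.1,0,0,0.18],[0,0,0,-0.14,0,0,0.18],[0,0.133,0,-0.14,0,0,0.18],[0,0.133,0,0,0,0,0.18],[0,0.133,0,0,0,0,0.18],[0,0.133,0,0,0,0,0.18],[0,0.133,0,0,0,0,0.18]]

```text
time: 7.6
eef_pos: [0.6372, -0.1623, 0.2689]
tcp_rot: [-0.193, 0.654, 0.71, 0.175]
wrist_force: [0.2, 0.5, -0.5]
opening: 0.0501
gripper_force: 0.0
```

```bash
python3 - <<'E'
from to import *
w=lambda p:(Ro.from_euler('z',SH[2]).apply(p)+[SH[0],SH[1],0]).tolist()
go(w([.0136,-.228,.122]))
import cv2
b=env.get_image('scene')[145:345,215:365]
cv2.imwrite('pics/s1.png',cv2.resize(b,None,fx=3,fy=3,interpolation=cv2.INTER_CUBIC))
E
```

```text
t 7.6 pos [ 0.6372 -0.1623  0.2689] F [ 0.2  0.5 -0.5] open 0.05012131804260703
tool cols in shaker: [[0.002, 1.0, -0.002], [0.864, -0.001, 0.503], [0.503, -0.003, -0.864]]
pos in shaker [ 0.0111 -0.2299  0.2689] q [ 0.71  0.83 -0.58  1.26 -0.08  1.33  0.36]
tool shift units total [-0.289  0.012  0.512]
```

View pics/s1.png

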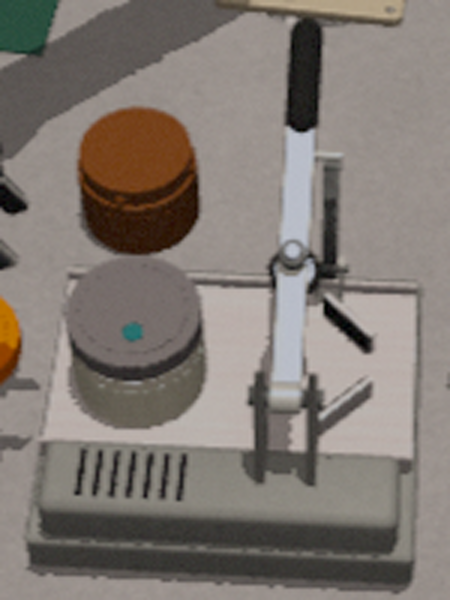

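The lid is down and level: its top dropped evenly to about (134,315) in the crop, and the tub hasn't moved. Next I'll go down behind the tub.

Call:
drive_tool:
  motion:
    - [[0,0,0,-0.048,0.002,0.085,0.18],[0,0,0,-0.048,0.002,0.085,0.18],[0,0,0,-0.048,0.002,0.085,0.18],[0,0,0,-0.048,0.002,0.085,0.18],[0,0,0,-0.048,0.002,0.085,0.18],[0,0,0,-0.048,0.002,0.085,0.18],[0,0,0,0.02,0,0.012,0.18],[0,0,0,0.02,0,0.012,0.18],[0,0,0,0.02,0,0.012,0.18],[0,0,0,0,0,0,0.18]]

```text
time: 8.9
eef_pos: [0.6403, -0.1425, 0.1242]
tcp_rot: [-0.19, 0.654, 0.711, 0.175]
wrist_force: [1.1, -0.4, 0.1]
opening: 0.0507
gripper_force: 0.0
```

```bash
python3 to.py
```

```text
t 8.9 pos [ 0.6403 -0.1425  0.1242] F [ 1.1 -0.4  0.1] open 0.050706149648197744
tool cols in shaker: [[-0.001, 1.0, 0.001], [0.867, 0.0, 0.499], [0.499, 0.001, -0.867]]
pos in shaker [ 0.0159 -0.2104  0.1242] q [ 0.68  0.98 -0.56  1.39 -0.03  1.06  0.4 ]
```

Call:
drive_tool:
  motion:
    - [[0,0,0,0.016,0,0.009,0.18],[0,0,0,0.02,-0.004,0.012,0.18],[0,0,0,0.028,-0.006,0.016,0.18],[0,0,0,0.028,-0.006,0.016,0.18],[0,0,0,0.028,-0.006,0.016,0.18],[0,0,0,0.028,-0.006,0.016,0.18],[0,0,0,0.028,-0.006,0.016,0.18],[0,0,0,0.028,-0.006,0.016,0.18],[0,0,0,0.028,-0.006,0.016,0.18],[0,0,0,0.028,-0.006,0.016,0.18]]

```text
time: 10.15
eef_pos: [0.6205, -0.0693, 0.1232]
tcp_rot: [-0.19, 0.654, 0.711, 0.175]
wrist_force: [1.2, -3.1, 0.1]
opening: 0.0504
gripper_force: 1.4
```

```bash
python3 - <<'E'
from to import *
import cv2
go(None)
im=[cv2.resize(env.get_image(n)[y:y+190,x:x+180],None,fx=2.1,fy=2.1,interpolation=cv2.INTER_CUBIC) for n,y,x in [('scene',145,205),('top',145,265)]]
cv2.imwrite('pics/p1.png',np.hstack(im))
E
```

```text
t 10.15 pos [ 0.6205 -0.0693  0.1232] F [ 1.2 -3.1  0.1] open 0.050416913753398886
tool cols in shaker: [[0.001, 1.0, 0.0], [0.867, -0.001, 0.499], [0.499, -0.0, -0.867]]
pos in shaker [ 0.0023 -0.1357  0.1232] q [ 0.63  0.93 -0.58  1.55 -0.06  0.92  0.34]
```

View pics/p1.png

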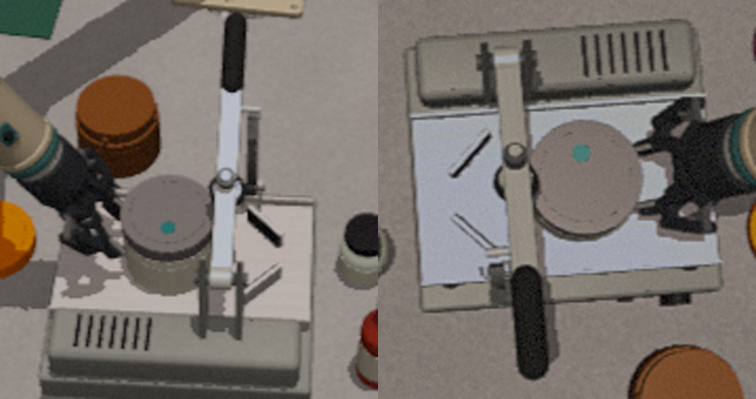

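The tub is moving upright with both fingers behind it. The lid centre is at (585,178) in the right panel.

```bash
python3 - <<'E'
from to import *
o=np.array([265+207/2.1,145+178/2.1])-.4
q=least_squares(lambda p:proj('top',np.array([*p,.17]))-o,[.6,0]).x
print(Ro.from_euler('z',-SH[2]).apply([q[0]-SH[0],q[1]-SH[1],0]))
E
```

```text
[ 0.00109221 -0.06961194  0.        ]
```

Call:
drive_tool:
  motion:
    - [[0,0,0,0.028,0,0.016,0.18],[0,0,0,0.028,0,0.016,0.18],[0,0,0,0.028,0,0.016,0.18],[0,0,0,0.028,0,0.016,0.18],[0,0,0,0.028,-0.002,0.016,0.18],[0,0,0,0.024,-0.002,0.014,0.18],[0,0,0,0.02,0,0.012,0.18],[0,0,0,0.016,0,0.009,0.18],[0,0,0,0.012,0,0.007,0.18],[0,0,0,0.008,0,0.005,0.18]]

```text
time: 11.5
eef_pos: [0.6145, -0.0066, 0.1232]
tcp_rot: [-0.19, 0.654, 0.711, 0.175]
wrist_force: [0.5, -4.2, 0.6]
opening: 0.0505
gripper_force: 2.0
```

```bash
python3 to.py
```

```text
t 11.5 pos [ 0.6145 -0.0066  0.1232] F [ 0.5 -4.2  0.6] open 0.05046632555951462
tool cols in shaker: [[0.001, 1.0, 0.001], [0.867, -0.001, 0.499], [0.499, 0.0, -0.867]]
pos in shaker [ 0.0016 -0.0728  0.1232] q [ 0.56  0.9  -0.59  1.63 -0.08  0.83  0.28]
```

Friction push still about 4 N; creep about 2 mm/row until the force rises.

Call:
drive_tool:
  motion:
    - [[0,0,0,0.007,0,0.004,0.18],[0,0,0,0.007,0,0.004,0.18],[0,0,0,0.004,0,0.002,0.18],[0,0,0,0.004,0,0.002,0.18],[0,0,0,0.004,0,0.002,0.18],[0,0,0,0.004,0,0.002,0.18],[0,0,0,0,0,0,0.18],[0,0,0,0,0,0,0.18],[0,0,0,0,0,0,0.18],[0,0,0,0,0,0,0.18]]

```text
time: 12.75
eef_pos: [0.6136, 0.0021, 0.1234]
tcp_rot: [-0.19, 0.654, 0.711, 0.175]
wrist_force: [0.8, -1.6, -1.5]
opening: 0.0505
gripper_force: 1.0
```

```bash
python3 to.py
```

```text
t 12.75 pos [0.6136 0.0021 0.1234] F [ 0.8 -1.6 -1.5] open 0.05049891899947094
tool cols in shaker: [[0.001, 1.0, 0.0], [0.866, -0.001, 0.499], [0.499, -0.0, -0.866]]
pos in shaker [ 0.0015 -0.064   0.1234] q [ 0.55  0.9  -0.59  1.63 -0.08  0.82  0.27]
```

Call:
drive_tool:
  motion:
    - [[0,0,0,0.004,0,0.002,0.18],[0,0,0,0.004,0,0.002,0.18],[0,0,0,0.004,0,0.002,0.18],[0,0,0,0.004,0,0.002,0.18],[0,0,0,0,0,0,0.18],[0,0,0,0,0,0,0.18],[0,0,0,0,0,0,0.18],[0,0,0,0,0,0,0.18],[0,0,0,0,0,0,0.18],[0,0,0,0,0,0,0.18]]

```text
time: 14.0
eef_pos: [0.6139, 0.003, 0.1233]
tcp_rot: [-0.188, 0.655, 0.711, 0.174]
wrist_force: [-0.4, -8.7, 1.4]
opening: 0.0504
gripper_force: 4.1
```

```bash
python3 to.py
```

```text
t 14.0 pos [0.6139 0.003  0.1233] F [-0.4 -8.7  1.4] open 0.050381431852109006
tool cols in shaker: [[0.003, 1.0, 0.002], [0.869, -0.003, 0.495], [0.495, 0.001, -0.869]]
pos in shaker [ 0.0018 -0.0631  0.1233] q [ 0.54  0.89 -0.59  1.64 -0.08  0.81  0.27]
```

Call:
drive_tool:
  motion:
    - [[0,0,0,0.004,0,0.002,0.18],[0,0,0,0.004,0,0.002,0.18],[0,0,0,0.004,0,0.002,0.18],[0,0,0,0,0,0,0.18],[0,0,0,0,0,0,0.18],[0,0,0,-0.02,0,-0.012,0.18],[0,0,0,-0.06,0,-0.03,0.18],[0,0,0,-0.15,0,-0.09,0.18],[0,0,0,-0.18,0,-0.1,0.18],[0,0,0,-0.18,0,-0.1,0.18]]

```text
time: 15.25
eef_pos: [0.6272, -0.1599, 0.1225]
tcp_rot: [-0.191, 0.654, 0.711, 0.175]
wrist_force: [0.4, -0.1, 0.1]
opening: 0.0505
gripper_force: 0.0
```

```bash
python3 - <<'E'
from to import *
import cv2
go(None)
im=[cv2.resize(env.get_image(n)[y:y+190,x:x+126],None,fx=3.1,fy=3.1,interpolation=cv2.INTER_CUBIC) for n,y,x in [('scene',145,240),('top',145,280)]]
cv2.imwrite('pics/p2.png',np.hstack(im))
E
```

```text
t 15.25 pos [ 0.6272 -0.1599  0.1225] F [ 0.4 -0.1  0.1] open 0.05052176819076016
tool cols in shaker: [[0.0, 1.0, 0.0], [0.866, -0.0, 0.5], [0.5, 0.0, -0.866]]
pos in shaker [ 0.0014 -0.2266  0.1225] q [ 0.72  0.97 -0.56  1.41 -0.03  1.06  0.43]
```

View pics/p2.png

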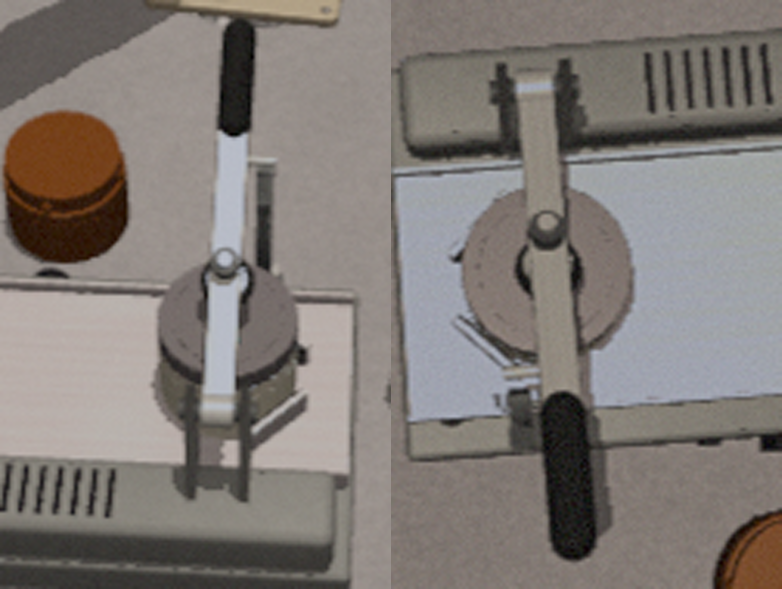

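Call:
drive_tool:
  motion:
    - [[0,0,0,0.1,0,-0.18,-1],[0,0,0,0.1,0,-0.18,-1],[0,0,0,0.1,0,-0.18,-1],[0,0,0,0.1,0,-0.18,-1],[0,0,0,0.1,0,-0.18,-1],[0,-0.133,0,0,0,0,-1],[0,-0.133,0,0,0,0,-1],[0,-0.133,0,0,0,0,-1],[0,-0.133,0,0,0,0,-1],[0,-0.133,0,0,0,0,-1]]

```text
time: 16.6
eef_pos: [0.6273, -0.1616, 0.3797]
tcp_rot: [0.0, 0.677, 0.736, -0.001]
wrist_force: [0.3, -0.2, 0.0]
opening: -0.0001
gripper_force: 0.0
```

```bash
python3 - <<'E'
from to import *
w=lambda p:(Ro.from_euler('z',SH[2]).apply(p)+[SH[0],SH[1],0]).tolist()
go(w([-.137,0,.36]))
o=np.array([280+157/3.1,145+271/3.1])-.34
q=least_squares(lambda p:proj('top',np.array([*p,.17]))-o,[.6,0]).x
print('tub',Ro.from_euler('z',-SH[2]).apply([q[0]-SH[0],q[1]-SH[1],0]))
E
```

```text
t 16.6 pos [ 0.6273 -0.1616  0.3797] F [ 0.3 -0.2  0. ] open -0.00014013190677990585
tool cols in shaker: [[-0.0, 1.0, -0.0], [1.0, 0.0, -0.001], [-0.001, -0.0, -1.0]]
pos in shaker [ 0.0013 -0.2283  0.3797] q [ 0.46  0.55 -0.45  1.32  0.24  1.33  0.09]
tool shift units total [ 0.914 -0.553  0.078]
tub [-6.47120432e-05 -5.07233368e-04  0.00000000e+00]
```

The tub is within about 1 mm of the nest. Next, the lever.

Call:
drive_tool:
  motion:
    - [[0,0,0,0.07,-0.07,0,-1],[0,0,0,0.12,-0.1,0,-1],[0,0,0,0.12,-0.1,0,-1],[0,0,0,0.12,-0.1,0,-1],[0,0,0,0.12,-0.1,0,-1],[0,0,0,0.12,-0.08,0,-1],[0,0,0,0.12,0,0,-1],[0,0,0,0.08,0,0,-1],[0,0,0,0.044,0,0.04,-1],[0,0,0,0,0,0,-1]]

```text
time: 17.85
eef_pos: [0.4706, 0.0539, 0.3685]
tcp_rot: [-0.001, 0.676, 0.736, -0.001]
wrist_force: [0.1, -1.1, 0.4]
opening: -0.0002
gripper_force: 0.0
```

```bash
python3 - <<'E'
from to import *
w=lambda p:(Ro.from_euler('z',SH[2]).apply(p)+[SH[0],SH[1],0]).tolist()
go(w([-.137,0,.328]))
E
```

```text
t 17.85 pos [0.4706 0.0539 0.3685] F [ 0.1 -1.1  0.4] open -0.00019606541130987598
tool cols in shaker: [[-0.001, 1.0, -0.003], [1.0, 0.001, 0.0], [0.0, -0.003, -1.0]]
pos in shaker [-0.1367 -0.0004  0.3685] q [ 0.26  0.28 -0.56  1.79  0.16  1.12 -0.27]
tool shift units total [ 0.001 -0.001  0.162]
```

Call:
drive_tool:
  motion:
    - [[0,0,0,0,0,0.08,-1],[0,0,0,0,0,0.06,-1],[0,0,0,0,0,0.03,-1],[0,0,0,0,-0.01,0.03,-1],[0,0,0,0,-0.01,0.03,-1],[0,0,0,0,-0.01,0.04,-1],[0,0,0,0,-0.01,0.04,-1],[0,0,0,0,-0.01,0.04,-1],[0,0,0,0,-0.008,0.04,-1],[0,0,0,0,-0.008,0.04,-1]]

```text
time: 19.1
eef_pos: [0.4547, 0.0519, 0.2614]
tcp_rot: [-0.0, 0.677, 0.736, -0.0]
wrist_force: [-2.6, -1.7, 4.5]
opening: 0.0002
gripper_force: 2.4
```

```bash
python3 to.py
```

```text
t 19.1 pos [0.4547 0.0519 0.2614] F [-2.6 -1.7  4.5] open 0.00016946539046793944
tool cols in shaker: [[0.001, 1.0, -0.001], [1.0, -0.001, -0.0], [-0.0, -0.001, -1.0]]
pos in shaker [-0.1527 -0.0011  0.2614] q [ 0.22  0.37 -0.53  2.    0.25  0.83 -0.37]
```

Following the lever; now on to the stop (TCP about 0.224).

Call:
drive_tool:
  motion:
    - [[0,0,0,0.002,-0.005,0.03,-1],[0,0,0,0.002,-0.005,0.03,-1],[0,0,0,0,-0.004,0.03,-1],[0,0,0,0,-0.002,0.02,-1],[0,0,0,0,0,0.016,-1],[0,0,0,0,0,0.014,-1],[0,0,0,0,0,0.012,-1],[0,0,0,0,0,0.008,-1],[0,0,0,0,0,0,-1],[0,0,0,0,0,0,-1]]

```text
time: 20.35
eef_pos: [0.4515, 0.0518, 0.2229]
tcp_rot: [0.001, 0.677, 0.736, -0.0]
wrist_force: [-3.8, -4.9, 16.9]
opening: -0.0002
gripper_force: 8.3
```

```bash
python3 to.py
```

```text
t 20.35 pos [0.4515 0.0518 0.2229] F [-3.8 -4.9 16.9] open -0.0002090176901141168
tool cols in shaker: [[0.002, 1.0, 0.001], [1.0, -0.002, -0.002], [-0.002, 0.001, -1.0]]
pos in shaker [-0.156  -0.0009  0.2229] q [ 0.19  0.42 -0.5   2.06  0.3   0.73 -0.42]
```

Call:
drive_tool:
  motion:
    - [[0,0,0,0,0,0.008,-1],[0,0,0,0,0,0,-1],[0,0,0,0,0,-0.02,-1],[0,0,0,0,0,-0.03,-1],[0,0,0,0,0,-0.04,-1],[0,0,0,0,0,-0.04,-1],[0,0,0,0,0,-0.08,-1],[0,0,0,0,0,-0.15,-1],[0,0,0,0,0,-0.15,-1],[0,0,0,0,0,0,-1]]

```text
time: 21.6
eef_pos: [0.4527, 0.0536, 0.35]
tcp_rot: [0.002, 0.677, 0.736, 0.002]
wrist_force: [0.3, 0.4, -0.2]
opening: -0.0002
gripper_force: 0.0
```

```bash
python3 - <<'E'
from to import *
import cv2
go(None)
im=[cv2.resize(env.get_image(n)[y:y+190,x:x+w],None,fx=2.4,fy=2.4,interpolation=cv2.INTER_CUBIC) for n,y,x,w in [('scene',145,225,200),('top',145,230,130)]]
cv2.imwrite('pics/p3.png',np.hstack(im))
E
```

```text
t 21.6 pos [0.4527 0.0536 0.35  ] F [ 0.3  0.4 -0.2] open -0.00022394872275334588
tool cols in shaker: [[0.001, 1.0, 0.006], [1.0, -0.001, 0.001], [0.001, 0.006, -1.0]]
pos in shaker [-0.1546  0.0008  0.35  ] q [ 0.27  0.26 -0.57  1.87  0.16  1.05 -0.28]
```

View pics/p3.png

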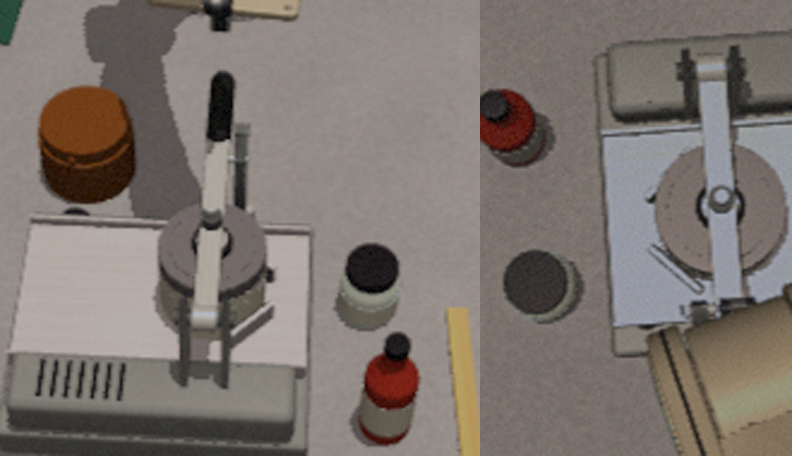

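The lever is down and held: the grip lies at (222,105), well below the raised gripper at (218,10). The pad is on the lid, the tub is in the V, and the bystanders haven't moved.

```bash
python3 -c "
from workcell import env
print(env.job_done())"
```

```text
the job is handed in; nothing more can be done
None
```

I handed the job in at about 22 s: the lid is seated level, the tub is home in the V cradle, and the catch holds the clamp lever down. The arm is clear and touching nothing, though the hand-in gave no verdict, and I checked the end state only by camera and wrist force.

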